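Draw the shell-mold crate out of the deep shelf with the pull hook

TASK

Pick up the pull hook from its cork mat, reach under the wire top of the deep shelf, drop its prong behind the front wall of the low crate with the shell molds, and draw that crate gently forward until it comes up square against the steel stop bar behind the front rail, keeping a light extra pull on it there for a second so that it presses on the bar. Then unhook, leave the crate standing there at the front, and set the hook down on the mat, on its flat base as it stood. Touch the crate only with the hook, never force it or tip it, and leave the crate of tulip molds and everything else on the table as they are.

Things in the scene. Friction and masses are not known exactly. Their poses are not given: they have to be found in the camera images.
- handle (a point): Centre of the pull hook's wooden handle, a block 90 long x 26 wide x 40 mm high. x runs along the tool to the prong, z up. An 8 mm round steel rod leaves its front, underside 10 mm above this point, and ends 190 mm ahead of this point in a flat prong pointing down, 6 mm thick (x), 26 wide (y), its lower end 18 mm below this point, 28 mm below the rod's underside.
- prong (a point): Middle of the lower end of the hook's prong. Axes as for the handle.
- hook: The whole pull hook, 140 g; origin under the handle's centre on its flat base, x along the tool to the prong, z up. It starts standing on the mat on that base, prong down, and stands so by itself.
- lip (a point): Middle of the top edge of the shell crate's front wall, 60 mm above the deck it stands on. The wall is 8 mm thick with this point mid-thickness: front face 4 mm before it (-x), inner face 4 mm behind (+x). x points into the crate, z up. Behind the wall is a free gap 60 mm long (x), open down to 6 mm above the crate's underside.
- shell_crate: The low plywood crate with flat fan-shaped shell molds, 160 deep (x) x 150 wide x 60 mm high, 0.4 to 0.8 kg, loose on the deck, in either bay; origin at the foot of its front face, mid-width; x into the crate. It starts 60 to 100 mm behind the rail. Dragging takes some 1 to 6 N, different each time; over 20 N between hook and crate is too much.
- tulip_crate: The other crate, 160 x 150 x 85 mm high, with standing tulip-shaped cups; origin at the foot of its front face, mid-width. To be left alone.
- stop_rail: Fixed wooden front rail, 400 long x 36 mm high. Origin: foot of its rear face, mid-length, on the deck's top (12 mm above the table); x into the shelf. It bears a stiff steel stop bar 30 mm high whose rear face stands 5 to 25 mm behind it (not measured, differs each time); crate home = front face on that bar. Bays at y = +-97 mm, 185 wide. Wire top on legs: underside at z 161, x 36 to 296 mm.
- mat: Cork mat on which the hook stands, 320 x 100 mm, 4 mm thick, fixed. Origin: on its top face, at the place of the handle's centre; x points along the mat towards the place of the prong; the mat reaches from x = -90 to +230 mm.
- pot: Stainless pot, 170 mm across, 110 mm high; origin in the centre of its underside. Bystander.
- jar: Glass clamp-lid jar, 84 mm across, 116 mm high; origin in the centre of its underside. Bystander.
- spoon: Wooden spoon 200 mm long lying on the table in front of the shelf. Bystander.
- loose_shell: Loose shell mold, 65 mm across, 16 mm high, lying between the mat and the middle of the table; origin under its centre. Bystander.
- loose_tulip: Loose tulip mold, 60 mm across, 58 mm high, standing left of the shelf; origin under its centre. Bystander.
- bowl: White bowl, 120 mm across, 50 mm high; origin under its centre. Bystander.

How it is judged:
By the outcome, as a careful person would: the job done as asked, in the order asked, and still so for the second after the job is handed in, with the robot touching nothing.
It also fails if it takes over 72 s, if anything falls off the work surface, if the arm or the gripper's body presses on something with over 40 N, if the wrist force passes 120 N, or if a joint passes its speed limit or range.

ROBOT

A 7-joint arm with a two-finger parallel gripper is mounted at the origin on the work surface. World frame = base frame: x ahead of the robot, y to its left, z up, the work surface at z = 0. Lengths are in m, angles in degrees, forces in N, time in s.
With the tool pointing down it reaches from about 0.425 to 0.875 m from the base axis. Payload 4.7 kg.
Tool frame: the origin (TCP) lies midway between the tips of the shut fingers; the grasp point (between the pads) lies 19 mm behind it; z points along the fingers, y is the direction in which the jaws open and shut (so a half turn about z gives the same grasp; the last joint's range is limited). The gripper opens to 87 mm and grips with 3 to 60 N. Pads are 19 mm wide; open, the fingers measure 117 mm over their backs; the gripper's body (75 mm by 190 mm) begins 51 mm behind the grasp point.
Start: joints at [-64.853, 18.392, -4.016, 83.108, 1.295, 78.541, -3.26], TCP at [0.268, 0.592, 0.223] pointing down, gripper open.
Joint ranges: [-163.93, 163.93], [-17.29, 119.83], [-79.2, 71.16], [3.27, 140.29], [-89.18, 269.18], [5.43, 117.66], [-154.24, 154.24]. Speed limits (degrees/s): [147.25, 147.25, 180, 180, 180, 180, 180].

INTERFACE

Orientations are given as [roll, pitch, yaw] about the fixed x, y, z axes, in that order (R = Rz(yaw) Ry(pitch) Rx(roll)).
In Python, from cell import env gives the robot as it stands. The module is installed in compiled form; this text tells all that it offers.
- The arm moves only by the tool servo_tool, never from a script. Its argument "plan" is a list of rows, each a list of 3 entries, a list of its own where there are three numbers: the opening, from 0 (shut) to 1 (fully open), then the shift along the tool's x, y, z in cm, then the turn, a rotation vector about the tool's x, y, z in degrees. A call has 1 to 20 rows; each row shifts and turns the pose as measured when the row begins, along the tool's axes as they then stand; what a row does not reach is not made up. A row lasts 1/12 s, in which the tool goes at most 41.7 mm and 7.16 degrees, less where a joint would pass 70% of its speed; a pose out of reach is approached as far as the arm can. A call is refused whole if a number of a shift passes 4.17 or a number of a turn 7.16, either way. A call with a gripper value outside its range is refused whole. The fingers move at their own pace and stop on an object; "force" is the grip in N (left out, the last holds). Time passes only in rows, so rows that do not move let the fingers close. It gives the time, the measured TCP pose, the force and the opening at its end, in the units of the state.
- env.get_obs(): the state, without advancing time (a new reading comes with each control period).
- env.read_camera(name): name is "side" or "top" or "wrist"; returns a dict with "image" (400x640x3 uint8, blue, green, red), "fx", "fy", "cx", "cy" (pixels), "k1" (the pictures are not rectified: a ray, as slopes to the right and down, at radius r is drawn at 1 + k1 r^2 times it, then the intrinsics apply), "rvec" (rotation vector, rad) and "tvec" (3), from world to camera coordinates, as OpenCV has them; the wrist camera has in their place "T_tool_cam" (4x4, takes a point from camera to tool coordinates, whose origin is the TCP and whose axes are the flange's). Camera axes: x right, y down, z forward; pixel columns grow to the right and rows downward; lengths in m; the calibration is good to about 2 mm. A picture is of the moment at which its call begins: read the wrist's pose just before it. There is no depth.
- env.sign_off(): hands the job in, once; it reports no verdict.
The state is a dict: "time_s": time; "qpos": joint angles; "joint_velocities": joint speeds; "effort": joint torques, N m; "tool_pos": TCP position; "tool_rot": TCP orientation; "force": force on the tool from outside, world axes, zero at the start; "wrist_torque": the same for the moment, N m; "grip_width": finger opening in m.
Only numpy, scipy, OpenCV 4.12 (cv2) and the standard library are available. Lean on these libraries where they do the work, as an engineer would, in place of code of your own. Each camera call takes 0.05 s, during which the arm holds its last target. There are 200 camera calls.

## Working session

There is one attempt and no reset: what is moved stays moved. The work goes in short steps, Python scripts to look and compute and a tool call to move; the robot and the scene stay as the last step left them, time stands still between calls to the robot, and variables do not carry over. Pictures are saved under pics/ and viewed, about 8 in all and at most 12, crops included, and the job is handed in when it is done.

Besides the shell and the picture viewer there is one more tool, called after "Request:" as name([rows], argument=value, ...), one row to a line, values as JSON. servo_tool: Moves the arm, as the interface text tells. Its arguments: {"type":"object","properties":{"plan":{"type":"array"},"force":{"type":"number"}},"required":["plan"]}

```bash
mkdir -p pics; cat > h.py <<'E'
import numpy as np, cv2
from scipy.spatial.transform import Rotation as R
from cell import env
def snap(name,fn=None):
    o=env.get_obs(); c=env.read_camera(name)
    if fn: cv2.imwrite('pics/'+fn,c['image'])
    if 'rvec' in c:
        Rm=cv2.Rodrigues(np.array(c['rvec'],float))[0]; t=np.array(c['tvec'],float).ravel()
        c['Rw']=Rm.T; c['o']=-Rm.T@t
    else:
        T=np.array(c['T_tool_cam']); Rt=R.from_euler('xyz',o['tool_rot'],degrees=True).as_matrix()
        c['Rw']=Rt@T[:3,:3]; c['o']=np.array(o['tool_pos'])+Rt@T[:3,3]
    return c
def ray(c,u,v):
    x=np.array([(u-c['cx'])/c['fx'],(v-c['cy'])/c['fy']]); y=x.copy()
    for _ in range(20): y=x/(1+c['k1']*(y@y))
    return c['Rw']@np.array([y[0],y[1],1.])
def onz(c,u,v,z):
    d=ray(c,u,v); return c['o']+d*(z-c['o'][2])/d[2]
def proj(c,P):
    p=c['Rw'].T@(np.array(P)-c['o']); y=p[:2]/p[2]; y=y*(1+c['k1']*(y@y))
    return np.array([y[0]*c['fx']+c['cx'],y[1]*c['fy']+c['cy']])
def tri(c1,p1,c2,p2):
    a,b=ray(c1,*p1),ray(c2,*p2)
    s=np.linalg.lstsq(np.c_[a,-b],c2['o']-c1['o'],rcond=None)[0]
    A,B=c1['o']+s[0]*a,c2['o']+s[1]*b
    return (A+B)/2,np.linalg.norm(A-B)
E
python3 - <<'E'
from h import *
for n in ['top','side','wrist']:
    c=snap(n,n+'0.png'); print(n,c['o'].round(3),c['Rw'][:,2].round(2),c['fx'],c['k1'])
o=env.get_obs(); print({k:np.round(v,3) for k,v in o.items()})
E
```

```text
top [ 0.458 -0.011  1.079] [ 0.11 -0.02 -0.99] 363.1616848534068 -0.06903749278169875
side [ 0.472 -0.891  1.198] [ 0.04  0.61 -0.79] 413.2365458631545 -0.022580946982941743
wrist [0.203 0.622 0.383] [ 0.24 -0.11 -0.96] 316.2254114358026 -0.049278811433682485
{'time_s': np.float64(0.15), 'qpos': array([-64.852,  18.427,  -4.016,  83.158,   1.295,  78.539,  -3.26 ]), 'joint_velocities': array([-0.043, -0.014,  0.086, -0.296, -0.102, -0.012, -0.145]), 'effort': array([ 1.0000e-03, -4.9179e+01, -4.0400e-01, -3.1287e+01, -6.4000e-02,
        4.0000e-02,  0.0000e+00]), 'tool_pos': array([0.268, 0.592, 0.222]), 'tool_rot': array([-1.79921e+02,  5.00000e-03,  1.55662e+02]), 'force': array([ 0.984,  0.204, -0.47 ]), 'wrist_torque': array([ 0.006, -0.003, -0.011]), 'grip_width': np.float64(0.087)}
```

View pics/top0.png

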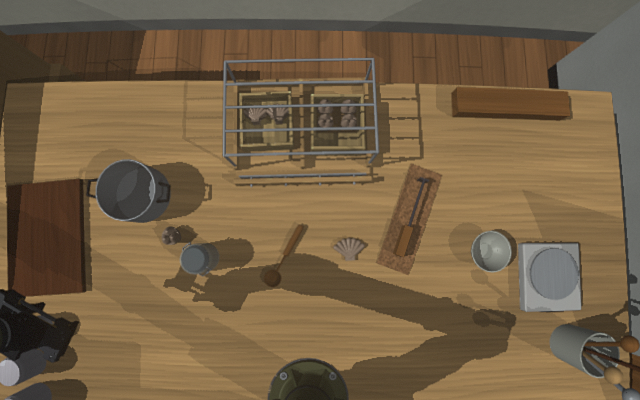

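View pics/side0.png

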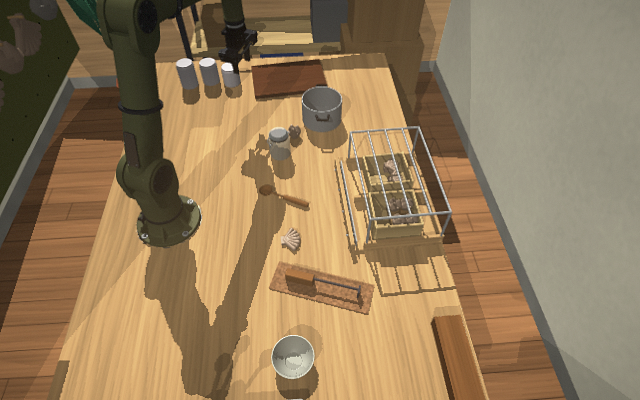

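```bash
python3 - <<'E'
import cv2,numpy as np
t=cv2.imread('pics/top0.png');s=cv2.imread('pics/side0.png')
a=cv2.resize(t[50:190,215:395],(720,560),interpolation=cv2.INTER_CUBIC);cv2.imwrite('pics/a.png',a)
b=cv2.resize(t[160:280,370:450],(400,600),interpolation=cv2.INTER_CUBIC)
c=cv2.resize(s[255:320,265:385],(400,217),interpolation=cv2.INTER_CUBIC)
d=cv2.resize(s[120:240,330:460],(400,369),interpolation=cv2.INTER_CUBIC)
cv2.imwrite('pics/b.png',np.hstack([b,np.vstack([c,d,np.zeros((14,400,3),np.uint8)])]))
E
```

```text
(no output)
```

View pics/a.png

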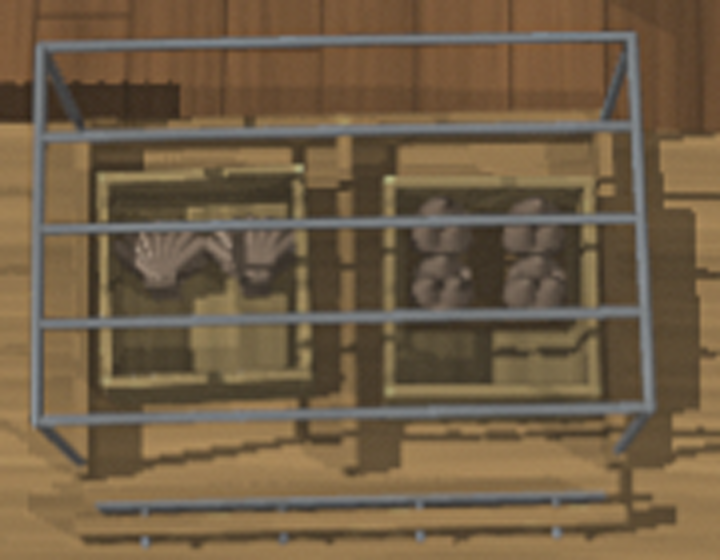

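View pics/b.png

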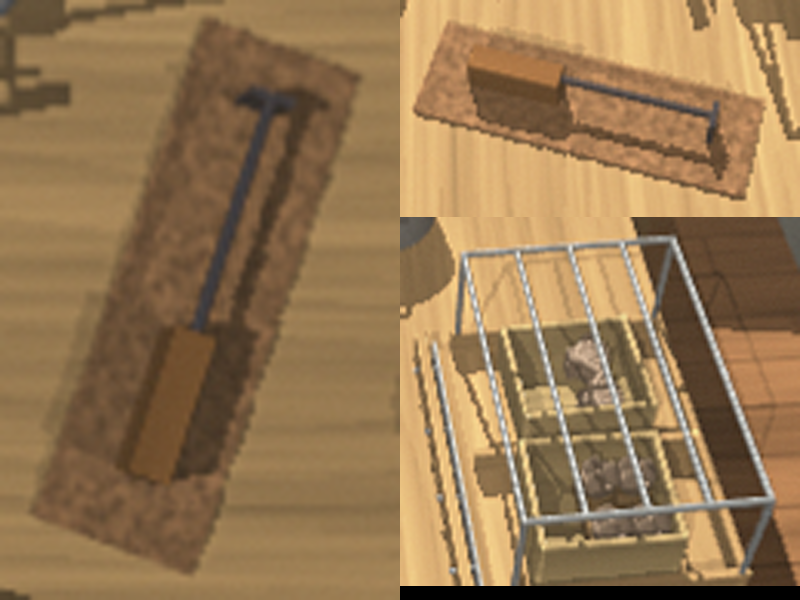

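```bash
python3 - <<'E'
from h import *
t=snap('top');s=snap('side')
A=lambda u,v:(215+u/4,50+v/4)
B=lambda u,v:(370+u/5,160+v/5)
C=lambda u,v:(265+(u-400)*.3,255+v*.3)
D=lambda u,v:(330+(u-400)*.325,120+(v-217)*.325)
def T(n,p,q): r=tri(t,p,s,q); print(n,r[0].round(4),round(r[1],4))
T('handletop',B(171,403),C(517,67)); T('prongtop',B(268,97),C(714,102))
for n,p,q in [('m1',(203,17),(764,100)),]: pass
T('mat FL',B(203,17),C(764,100)); T('mat FR',B(360,75),C(746,198)); T('mat RR',B(195,575),C(415,110)); T('mat RL',B(30,512),C(448,20))
M=np.array([onz(t,*B(*p),.004) for p in [(203,17),(360,75),(195,575),(30,512)]]);print(M.round(4), M.mean(0))
d=(M[0]+M[1]-M[2]-M[3])[:2];print('mat yaw',np.degrees(np.arctan2(d[1],d[0])),np.linalg.norm(d)/2)
h=onz(t,*B(171,403),.044);p=onz(t,*B(268,97),.042);print(h,p,np.degrees(np.arctan2(*(p-h)[1::-1])),np.linalg.norm(p-h))
T('lipL',A(97,388),D(505,330));T('lipR',A(310,375),D(525,418))
for n,p in [('lipL',(97,386)),('lipR',(310,374)),('lipmid',(204,380)),('bkL',(97,175)),('bkR',(304,168))]: print(n,onz(t,*A(*p),.072).round(4))
for n,p in [('barL',(97,506)),('barR',(605,494)),]: print(n,onz(t,*A(*p),.042).round(4))
for n,p in [('wFL',(35,422)),('wFR',(650,410)),('wBL',(40,45)),('wBR',(634,38))]: print(n,onz(t,*A(*p),.177).round(4))
E
```

```text
handletop [ 0.4569 -0.2734  0.039 ] 0.0021
prongtop [ 0.634  -0.3296  0.0526] 0.0034
mat FL [ 0.6901 -0.3063  0.0023] 0.0011
mat FR [ 0.6571 -0.4026  0.0029] 0.004
mat RR [ 0.3573 -0.2945  0.0069] 0.0041
mat RL [ 0.3916 -0.1977  0.0037] 0.0003
[[ 0.6892 -0.3058  0.004 ]
 [ 0.6548 -0.4021  0.004 ]
 [ 0.3549 -0.2954  0.004 ]
 [ 0.3914 -0.1976  0.004 ]] [ 0.52260461 -0.3002244   0.004     ]
mat yaw -19.783665660993485 0.3175722861298541
[ 0.45589758 -0.27211114  0.044     ] [ 0.63402751 -0.33290895  0.042     ] -18.845365628822506 0.18823030302472638
lipL [0.723  0.2042 0.0565] 0.0064
lipR [0.7269 0.0497 0.0699] 0.0009
lipL [0.7172 0.2007 0.072 ]
lipR [0.7275 0.0496 0.072 ]
lipmid [0.7223 0.1248 0.072 ]
bkL [0.8742 0.2069 0.072 ]
bkR [0.881  0.0569 0.072 ]
barL [0.636  0.2037 0.042 ]
barR [ 0.6491 -0.1643  0.042 ]
wFL [0.6665 0.2173 0.177 ]
wFR [ 0.6791 -0.1735  0.177 ]
wBL [0.921  0.2259 0.177 ]
wBR [ 0.9318 -0.1665  0.177 ]
```

```bash
cat >> h.py <<'E'
def delta(pos,yaw):
    "tool-frame shift (cm) and turn (deg) from the pose now to TCP pos, pointing down with yaw"
    o=env.get_obs(); a=R.from_euler('xyz',o['tool_rot'],degrees=True); b=R.from_euler('xyz',[180,0,yaw],degrees=True)
    print('t',round(o['time_s'],2),'tcp',np.round(o['tool_pos'],4),'rot',np.round(o['tool_rot'],2),'F',np.round(o['force'],2),'M',np.round(o['wrist_torque'],2),'w',round(o['grip_width'],4))
    print('shift cm',(a.inv().apply(np.array(pos)-o['tool_pos'])*100).round(2),'turn',np.degrees((a.inv()*b).as_rotvec()).round(2))
E
python3 - <<'E'
from h import *
delta([.46,.2,.26],160.7)
E
```

```text
t 0.25 tcp [0.2678 0.592  0.2221] rot [-179.95    0.    155.66] F [ 0.08  0.6  -0.02] M [0.01 0.03 0.04] w 0.087
shift cm [-33.66 -27.8   -3.77] turn [-0.05  0.   -5.04]
```

Request:
servo_tool([
  [1, [-3.0, -2.5, -0.4], [0, 0, 0]],
  [1, [-3.0, -2.5, -0.4], [0, 0, 0]],
  [1, [-3.0, -2.5, -0.4], [0, 0, 0]],
  [1, [-3.0, -2.5, -0.4], [0, 0, 0]],
  [1, [-3.0, -2.5, -0.4], [0, 0, 0]],
  [1, [-3.0, -2.5, -0.4], [0, 0, 0]],
  [1, [-3.0, -2.5, -0.4], [0, 0, 0]],
  [1, [-3.0, -2.5, -0.4], [0, 0, 0]],
  [1, [-3.0, -2.5, -0.4], [0, 0, 0]],
  [1, [-3.0, -2.5, -0.4], [0, 0, 0]],
  [1, [-3.0, -2.5, -0.4], [0, 0, 0]],
])

```text
time_s: 1.17
tool_pos: [0.4562, 0.1989, 0.2623]
tool_rot: [-179.9, -0.4, 156.9]
force: [1.1, 0.2, -0.4]
grip_width: 0.087
```

```bash
python3 - <<'E'
from h import *
delta([.457,-.273,.17],160.7)
E
```

```text
t 1.17 tcp [0.4562 0.1989 0.2623] rot [-179.92   -0.4   156.89] F [ 1.14  0.22 -0.38] M [ 0.02 -0.09  0.04] w 0.087
shift cm [-18.67 -43.35   9.17] turn [-0.07 -0.4  -3.81]
```

Request:
servo_tool([
  [1, [-1.5, -3.6, 0.6], [0, 0, -0.3]],
  [1, [-1.5, -3.6, 0.8], [0, 0, -0.3]],
  [1, [-1.5, -3.6, 0.8], [0, 0, -0.3]],
  [1, [-1.5, -3.6, 0.8], [0, 0, -0.3]],
  [1, [-1.5, -3.6, 0.8], [0, 0, -0.3]],
  [1, [-1.5, -3.6, 0.8], [0, 0, -0.3]],
  [1, [-1.5, -3.6, 0.8], [0, 0, -0.3]],
  [1, [-1.5, -3.6, 0.8], [0, 0, -0.3]],
  [1, [-1.5, -3.6, 0.8], [0, 0, -0.3]],
  [1, [-1.5, -3.6, 0.8], [0, 0, -0.3]],
  [1, [-1.5, -3.6, 0.8], [0, 0, -0.3]],
  [1, [-1.5, -3.6, 0.6], [0, 0, -0.3]],
  [1, [0, 0, 0], [0, 0, 0]],
])

```text
time_s: 2.25
tool_pos: [0.4639, -0.2994, 0.1688]
tool_rot: [179.7, 0.4, 160.1]
force: [-1.0, -0.2, 0.6]
grip_width: 0.0869
```

```bash
python3 - <<'E'
from h import *
delta([.457,-.273,.17],160.7)
c=snap('wrist','w1.png')
for P in [[.457,-.273,.044],[.634,-.333,.042]]: print(proj(c,P))
E
```

```text
t 2.25 tcp [ 0.4639 -0.2994  0.1688] rot [179.7    0.44 160.08] F [-1.02 -0.16  0.57] M [ 0.04  0.1  -0.06] w 0.0869
shift cm [ 1.54  2.25 -0.12] turn [ 0.3   0.44 -0.62]
[347.04992344 176.39386656]
[347.00211877 343.7864934 ]
```

View pics/w1.png

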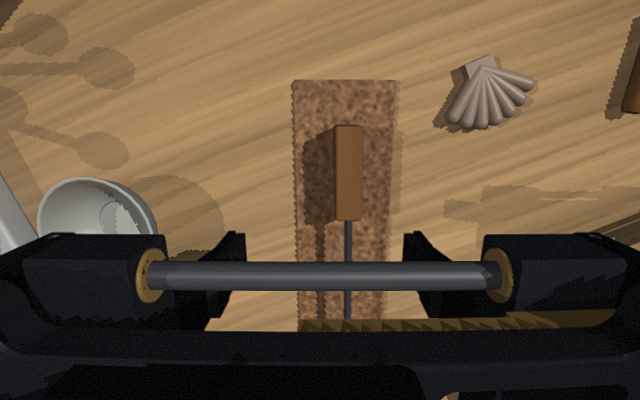

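```bash
python3 - <<'E'
from h import *
c=snap('wrist'); m=cv2.inRange(cv2.cvtColor(c['image'],cv2.COLOR_BGR2HSV),(5,110,85),(18,255,255))
m[:100]=0;m[230:]=0;m[:,:325]=0;m[:,375:]=0
k=cv2.morphologyEx(m,cv2.MORPH_OPEN,np.ones((5,5)))
cn=max(cv2.findContours(k,0,2)[0],key=cv2.contourArea); r=cv2.minAreaRect(cn); print(r)
P=[onz(c,*q,.044) for q in [(348.5,172),(348.7,126),(348.3,219),(347.5,320)]]; print(np.round(P,4))
d=P[2]-P[1]; print(np.degrees(np.arctan2(d[1],d[0])),np.linalg.norm(d))
p=onz(c,*r[0],.044);print(p)
delta([p[0],p[1],.08],160.3)
E
```

```text
((349.5, 164.5), (129.0, 49.0), 90.0)
[[ 0.4542 -0.2665  0.044 ]
 [ 0.4152 -0.2531  0.044 ]
 [ 0.4972 -0.2813  0.044 ]
 [ 0.6042 -0.3182  0.044 ]]
-18.96833488348717 0.08678661845001977
[ 0.44792274 -0.26343338  0.044     ]
t 2.35 tcp [ 0.4656 -0.2928  0.1692] rot [179.38   0.37 160.36] F [-0.2   0.76 -0.52] M [ 0.03  0.03 -0.04] w 0.087
shift cm [2.7  2.07 8.93] turn [0.62 0.37 0.06]
```

Request:
servo_tool([
  [1, [1.4, 1.5, 1.0], [0.3, 0.2, 0]],
  [1, [0, 0, 1], [0.3, 0, 0]],
  [1, [0, 0, 0], [0, 0, 0]],
  [1, [0, 0, 0], [0, 0, 0]],
  [1, [0, 0, 0], [0, 0, 0]],
  [1, [0, 0, 0], [0, 0, 0]],
])

```text
time_s: 2.85
tool_pos: [0.4607, -0.2661, 0.1503]
tool_rot: [179.7, 0.3, 160.9]
force: [-0.1, -0.6, -0.7]
grip_width: 0.0871
```

```bash
python3 - <<'E'
from h import *
delta([.455,-.273,.012],160.8)
c=snap('wrist','w2.png')
cv2.imwrite('pics/w2c.png',cv2.resize(c['image'][80:330,220:480],None,fx=2.3,fy=2.3))
delta([.455,-.273,.012],160.8)
print(proj(c,[.455,-.273,.044]),proj(c,[.4125,-.2581,.044]),proj(c,[.4975,-.2879,.044]))
E
```

```text
t 2.85 tcp [ 0.4607 -0.2661  0.1503] rot [179.69   0.3  160.9 ] F [-0.07 -0.62 -0.72] M [-0.02  0.03 -0.02] w 0.0871
shift cm [ 0.39 -0.91 13.82] turn [0.31 0.3  0.1 ]
t 2.9 tcp [ 0.4608 -0.2663  0.1504] rot [179.69   0.32 160.89] F [-0.58  0.64  0.29] M [-0.01  0.01  0.05] w 0.0873
shift cm [ 0.4  -0.9  13.83] turn [0.31 0.32 0.09]
[313.10542442 194.69653672] [312.79198058 142.57973741] [313.41864504 242.49723613]
```

View pics/w2c.png

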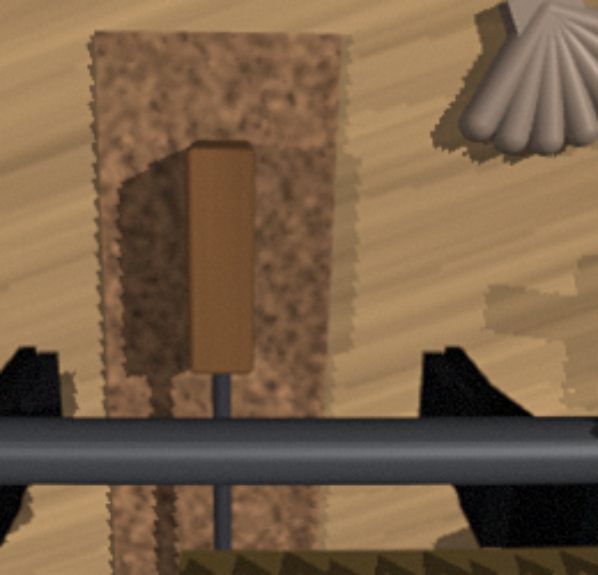

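Request:
servo_tool([
  [1, [0.3, -0.6, 2.0], [0.3, 0.3, 0]],
  [1, [0, 0, 3], [0, 0, 0]],
  [1, [0, 0, 3], [0, 0, 0]],
  [1, [0, 0, 2], [0, 0, 0]],
  [1, [0, 0, 0], [0, 0, 0]],
  [1, [0, 0, 0], [0, 0, 0]],
  [1, [0, 0, 0], [0, 0, 0]],
])

```text
time_s: 3.48
tool_pos: [0.4617, -0.2738, 0.0526]
tool_rot: [-180.0, 0.7, 160.9]
force: [-0.2, 0.2, -0.8]
grip_width: 0.0869
```

```bash
python3 - <<'E'
from h import *
delta([.455,-.270,.012],160.7)
E
```

```text
t 3.48 tcp [ 0.4617 -0.2738  0.0526] rot [-180.      0.66  160.93] F [-0.19  0.16 -0.85] M [ 0.03 -0.03  0.04] w 0.0869
shift cm [0.8  0.14 4.05] turn [0.   0.66 0.23]
```

Request:
servo_tool([
  [1, [0.5, 0.1, 1.5], [0, 0.6, 0.2]],
  [1, [0, 0, 1.5], [0, 0, 0]],
  [1, [0, 0, 0.8], [0, 0, 0]],
  [1, [0, 0, 0], [0, 0, 0]],
  [1, [0, 0, 0], [0, 0, 0]],
  [1, [0, 0, 0], [0, 0, 0]],
])

```text
time_s: 3.98
tool_pos: [0.4619, -0.2727, 0.018]
tool_rot: [179.9, 0.6, 160.7]
force: [-0.1, -0.2, -0.1]
grip_width: 0.0869
```

```bash
python3 - <<'E'
from h import *
delta([.455,-.270,.012],160.7)
E
```

```text
t 3.98 tcp [ 0.4619 -0.2727  0.018 ] rot [179.93   0.59 160.75] F [-0.07 -0.21 -0.06] M [0.04 0.03 0.03] w 0.0869
shift cm [0.75 0.03 0.59] turn [0.07 0.59 0.05]
```

Request:
servo_tool([
  [1, [0.4, 0, 0.5], [0, 0.5, 0]],
  [1, [0.2, 0, 0.1], [0, 0.3, 0]],
  [0.3, [0, 0, 0], [0, 0, 0]],
  [0, [0, 0, 0], [0, 0, 0]],
  [0, [0, 0, 0], [0, 0, 0]],
  [0, [0, 0, 0], [0, 0, 0]],
  [0, [0, 0, 0], [0, 0, 0]],
  [0, [0, 0, 0], [0, 0, 0]],
  [0, [0, 0, 0], [0, 0, 0]],
  [0, [0, 0, 0], [0, 0, 0]],
  [0, [0, 0, 0], [0, 0, 0]],
  [0, [0, 0, 0], [0, 0, 0]],
], force=40)

```text
time_s: 4.98
tool_pos: [0.4575, -0.2713, 0.0138]
tool_rot: [179.9, -0.1, 160.8]
force: [-0.2, 0.3, 0.1]
grip_width: 0.0281
```

```bash
python3 - <<'E'
from h import *
delta([.455,-.270,.21],160.7)
E
```

```text
t 4.98 tcp [ 0.4575 -0.2713  0.0138] rot [ 1.7990e+02 -6.0000e-02  1.6075e+02] F [-0.17  0.29  0.06] M [ 0.01  0.01 -0.01] w 0.0281
shift cm [  0.29   0.07 -19.62] turn [ 0.1  -0.06  0.05]
```

Request:
servo_tool([
  [0, [0, 0, -1], [0, 0, 0]],
  [0, [0, 0, -2], [0, 0, 0]],
  [0, [0, 0, -3], [0, 0, 0]],
  [0, [0, 0, -3], [0, 0, 0]],
  [0, [0, 0, -2], [0, 0, 0]],
  [0, [0, 0, 0], [0, 0, 0]],
  [0, [0, 0, 0], [0, 0, 0]],
  [0, [0, 0, 0], [0, 0, 0]],
])

```text
time_s: 5.65
tool_pos: [0.4542, -0.2709, 0.1291]
tool_rot: [179.9, -0.4, 160.6]
force: [-0.4, 0.6, -1.7]
grip_width: 0.0258
```

```bash
python3 - <<'E'
from h import *
delta([.43,.112,.12],182.5)
c=snap('side','s1.png'); d=c['image'][180:330,240:400]; cv2.imwrite('pics/s1c.png',cv2.resize(d,None,fx=4,fy=4,interpolation=cv2.INTER_CUBIC))
E
```

```text
t 5.65 tcp [ 0.4542 -0.2709  0.1291] rot [179.91  -0.43 160.62] F [-0.35  0.63 -1.66] M [-0.02 -0.    0.03] w 0.0258
shift cm [14.98 35.32  1.08] turn [  0.17  -0.4  -21.88]
```

View pics/s1c.png

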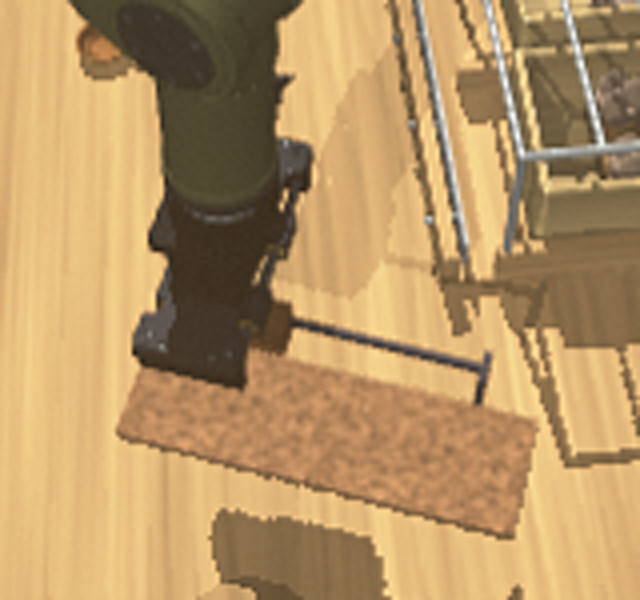

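Request:
servo_tool([
  [0, [0.9, 2.4, 0], [0, 0, -1.5]],
  [0, [0.9, 2.6, 0.1], [0, 0, -1.6]],
  [0, [0.9, 2.6, 0.1], [0, 0, -1.6]],
  [0, [0.8, 2.7, 0.1], [0, 0, -1.6]],
  [0, [0.8, 2.7, 0.1], [0, 0, -1.6]],
  [0, [0.7, 2.7, 0.1], [0, 0, -1.6]],
  [0, [0.6, 2.7, 0.1], [0, 0, -1.6]],
  [0, [0.6, 2.7, 0.1], [0, 0, -1.6]],
  [0, [0.5, 2.7, 0.1], [0, 0, -1.6]],
  [0, [0.4, 2.7, 0.1], [0, 0, -1.6]],
  [0, [0.3, 2.7, 0], [0, 0, -1.6]],
  [0, [0.3, 2.7, 0], [0, 0, -1.6]],
  [0, [0.2, 2.5, 0], [0, 0, -1.6]],
  [0, [0.1, 2, 0], [0, 0, -1.0]],
  [0, [0, 0, 0], [0, 0, 0]],
  [0, [0, 0, 0], [0, 0, 0]],
  [0, [0, 0, 0], [0, 0, 0]],
  [0, [0, 0, 0], [0, 0, 0]],
])

```text
time_s: 7.2
tool_pos: [0.4123, 0.1153, 0.0972]
tool_rot: [-179.5, -2.8, -177.1]
force: [0.0, 0.2, -2.0]
grip_width: 0.0263
```

```bash
python3 - <<'E'
from h import *
delta([.43,.112,.105],182.5)
c=snap('top','t2.png'); cv2.imwrite('pics/t2c.png',cv2.resize(c['image'][70:220,215:365],(600,600),interpolation=cv2.INTER_CUBIC))
o=env.get_obs(); Rt=R.from_euler('xyz',o['tool_rot'],degrees=True)
P=np.array(o['tool_pos'])+Rt.apply([-.187,0,.008]); print(P); q=proj(c,P+[0,0,.036]); print(q,(q-[215,70])*4)
E
```

```text
t 7.2 tcp [0.4123 0.1153 0.0972] rot [-179.52   -2.84 -177.07] F [ 0.01  0.15 -2.01] M [ 0.05  0.01 -0.01] w 0.0263
shift cm [-1.71 -0.43 -0.86] turn [-0.49 -2.84  0.44]
[0.59849875 0.12446951 0.0799359 ]
[262.77751646 185.90713677] [191.11006586 463.62854708]
```

View pics/t2c.png

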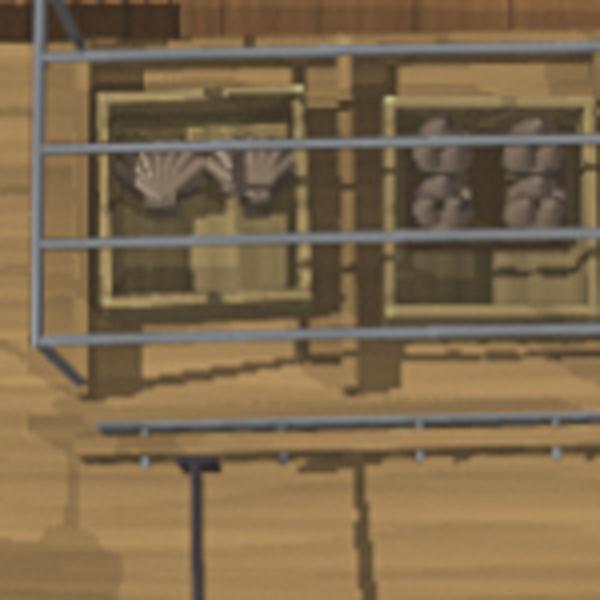

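```bash
python3 - <<'E'
from h import *
t=snap('top'); A=lambda u,v:(215+u/4,70+v/4)
f=lambda u,v,z:onz(t,*A(u,v),z)
rt=.121
a,b=f(197,595,rt),f(199,475,rt); d=b-a; print('rod',a,b,'yaw',np.degrees(np.arctan2(d[1],d[0])))
print('prong',f(199,464,.112))
def yaw(l,r): d=r-l; return np.degrees(np.arctan2(d[0],-d[1]))
L,Rr=f(102,303,.072),f(308,290,.072); print('lip',L,Rr,(L+Rr)/2,yaw(L,Rr))
L,Rr=f(100,97,.072),f(303,90,.072); print('back',L,Rr,yaw(L,Rr))
L,Rr=f(100,429,.042),f(590,417,.042); print('bar',L,Rr,yaw(L,Rr))
L,Rr=f(145,462,.048),f(557,452,.048); print('bolts',L,Rr,yaw(L,Rr))
E
```

```text
rod [0.51034998 0.11761737 0.121     ] [0.59017961 0.11830426 0.121     ] yaw 0.4929864530968785
prong [0.59887598 0.11970874 0.112     ]
lip [0.71942021 0.1971984  0.072     ] [0.73042626 0.05108631 0.072     ] [0.72492324 0.12414236 0.072     ] 4.307732597526342
back [0.87271842 0.2046767  0.072     ] [0.87950002 0.05760918 0.072     ] 2.6401621871721317
bar [0.63383831 0.20148978 0.042     ] [ 0.64677344 -0.15335489  0.042     ] 2.0876742883118435
bolts [0.60919928 0.16710689 0.048     ] [ 0.61982236 -0.12855522  0.048     ] 2.057741968556939
```

Request:
servo_tool([
  [0, [0, 0, -0.5], [-0.3, -1.4, -0.7]],
  [0, [0, 0, -0.5], [-0.2, -1.4, -0.6]],
  [0, [0, 0, 0], [0, 0, 0]],
  [0, [0, 0, 0], [0, 0, 0]],
  [0, [0, 0, 0], [0, 0, 0]],
])

```text
time_s: 7.72
tool_pos: [0.4138, 0.1114, 0.1076]
tool_rot: [179.9, 0.0, -176.2]
force: [-0.3, 0.1, -2.9]
grip_width: 0.0257
```

```bash
python3 - <<'E'
from h import *
delta([.560,.117,.105],184.2)
E
```

```text
t 7.72 tcp [0.4138 0.1114 0.1076] rot [ 1.7992e+02  4.0000e-02 -1.7624e+02] F [-0.32  0.12 -2.89] M [0.01 0.03 0.01] w 0.0257
shift cm [-14.62  -0.4    0.26] turn [ 0.08  0.04 -0.44]
```

Request:
servo_tool([
  [0, [-1.5, 0, 0], [0, 0, -0.2]],
  [0, [-2, -0.1, 0], [0, 0, -0.2]],
  [0, [-2, -0.1, 0], [0, 0, 0]],
  [0, [-2, -0.1, 0], [0, 0, 0]],
  [0, [-2, -0.1, 0], [0, 0, 0]],
  [0, [-2, 0, 0], [0, 0, 0]],
  [0, [-1.5, 0, 0], [0, 0, 0]],
  [0, [-1, 0, 0], [0, 0, 0]],
  [0, [0, 0, 0], [0, 0, 0]],
  [0, [0, 0, 0], [0, 0, 0]],
  [0, [0, 0, 0], [0, 0, 0]],
])

```text
time_s: 8.63
tool_pos: [0.5597, 0.1146, 0.102]
tool_rot: [-179.8, -0.5, -176.1]
force: [1.0, 0.2, -1.1]
grip_width: 0.026
```

```bash
python3 - <<'E'
from h import *
delta([.560,.117,.105],184.2)
c=snap('top','t3.png'); s=snap('side','s3.png')
a=cv2.resize(c['image'][70:190,215:315],(500,600),interpolation=cv2.INTER_CUBIC)
b=cv2.resize(s['image'][125:215,335:385],(300,540),interpolation=cv2.INTER_CUBIC)
b=np.vstack([b,np.zeros((60,300,3),np.uint8)]); cv2.imwrite('pics/j3.png',np.hstack([a,b]))
E
```

```text
t 8.63 tcp [0.5597 0.1146 0.102 ] rot [-179.84   -0.5  -176.08] F [ 0.99  0.16 -1.09] M [0.02 0.02 0.02] w 0.026
shift cm [-0.05  0.24 -0.31] turn [-0.16 -0.5  -0.28]
```

View pics/j3.png

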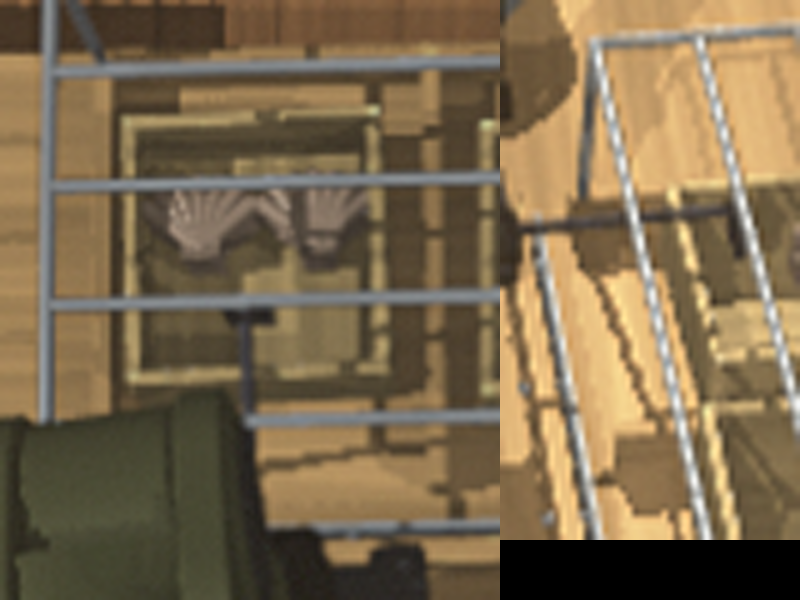

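Request:
servo_tool([
  [0, [0, 0.2, 0.8], [-0.1, -0.4, -0.2]],
  [0, [0, 0, 1.0], [0, 0, 0]],
  [0, [0, 0, 1.0], [0, 0, 0]],
  [0, [0, 0, 0.9], [0, 0, 0]],
  [0, [0, 0, 0], [0, 0, 0]],
  [0, [0, 0, 0], [0, 0, 0]],
  [0, [0, 0, 0], [0, 0, 0]],
  [0, [0, 0, 0], [0, 0, 0]],
])

```text
time_s: 9.4
tool_pos: [0.5555, 0.1173, 0.0602]
tool_rot: [180.0, -0.2, -175.8]
force: [0.0, -0.6, -2.3]
grip_width: 0.0257
```

```bash
python3 - <<'E'
from h import *
delta([.555,.117,.062],184.2)
c=snap('top');A=lambda u,v:(215+u/5,70+v/5)
print('prong(before descent)',onz(c,*A(250,315),.118),'lip',onz(c,*A(127,379),.072),onz(c,*A(386,366),.072))
E
```

```text
t 9.4 tcp [0.5555 0.1173 0.0602] rot [ 179.96   -0.25 -175.78] F [ 0.03 -0.58 -2.3 ] M [-0.01  0.05 -0.02] w 0.0257
shift cm [ 0.06 -0.03 -0.18] turn [ 0.04 -0.25  0.02]
prong(before descent) [0.74374203 0.12224871 0.118     ] lip [0.71927207 0.1974778  0.072     ] [0.72839068 0.05048009 0.072     ]
```

Request:
servo_tool([
  [0, [0.2, 0, -0.1], [0, -0.2, 0]],
  [0, [0.3, 0, 0], [0, 0, 0]],
  [0, [0.3, 0, 0], [0, 0, 0]],
  [0, [0.3, 0, 0], [0, 0, 0]],
  [0, [0.3, 0.01, 0], [0, 0, 0]],
  [0, [0.3, 0.01, 0], [0, 0, 0]],
  [0, [0.3, 0.01, 0], [0, 0, 0]],
])

```text
time_s: 10.03
tool_pos: [0.5367, 0.1162, 0.0635]
tool_rot: [179.9, 0.4, -175.8]
force: [1.9, 1.1, -2.5]
grip_width: 0.0256
```

```bash
python3 - <<'E'
from h import *
delta([.464,.114,.062],184.2)
E
```

```text
t 10.03 tcp [0.5367 0.1162 0.0635] rot [ 179.91    0.35 -175.82] F [ 1.92  1.06 -2.52] M [ 0.03 -0.14 -0.03] w 0.0256
shift cm [7.27 0.31 0.11] turn [ 0.09  0.35 -0.02]
```

Request:
servo_tool([
  [0, [0.3, 0.01, 0], [0, 0.2, 0]],
  [0, [0.3, 0.01, 0], [0, 0, 0]],
  [0, [0.3, 0.01, 0], [0, 0, 0]],
  [0, [0.3, 0.01, 0], [0, 0, 0]],
  [0, [0.3, 0.01, 0], [0, 0, 0]],
  [0, [0.3, 0.01, 0], [0, 0, 0]],
  [0, [0.3, 0.01, 0], [0, 0, 0]],
  [0, [0.3, 0.01, 0], [0, 0, 0]],
  [0, [0.3, 0.01, 0], [0, 0, 0]],
  [0, [0.3, 0.01, 0], [0, 0, 0]],
])

```text
time_s: 10.87
tool_pos: [0.5045, 0.1149, 0.0638]
tool_rot: [179.9, 0.3, -175.8]
force: [2.3, 0.4, -2.2]
grip_width: 0.0257
```

```bash
python3 - <<'E'
from h import *
delta([.464,.114,.062],184.2)
E
```

```text
t 10.87 tcp [0.5045 0.1149 0.0638] rot [ 179.9     0.28 -175.82] F [ 2.34  0.45 -2.25] M [ 0.03 -0.26  0.02] w 0.0257
shift cm [4.05 0.21 0.16] turn [ 0.1   0.28 -0.02]
```

Request:
servo_tool([
  [0, [0.3, 0.02, 0], [0, 0.2, 0]],
  [0, [0.3, 0.02, 0], [0, 0, 0]],
  [0, [0.3, 0.01, 0], [0, 0, 0]],
  [0, [0.3, 0.01, 0], [0, 0, 0]],
  [0, [0.3, 0.01, 0], [0, 0, 0]],
  [0, [0.3, 0.01, 0], [0, 0, 0]],
  [0, [0.2, 0.01, 0], [0, 0, 0]],
  [0, [0.2, 0.01, 0], [0, 0, 0]],
])

```text
time_s: 11.53
tool_pos: [0.4804, 0.1142, 0.0642]
tool_rot: [179.9, 0.1, -175.8]
force: [3.1, -0.1, -2.4]
grip_width: 0.0255
```

```bash
python3 - <<'E'
from h import *
delta([.464,.114,.062],184.2)
E
```

```text
t 11.53 tcp [0.4804 0.1142 0.0642] rot [ 1.7988e+02  1.3000e-01 -1.7583e+02] F [ 3.11 -0.09 -2.41] M [-0.01 -0.27 -0.05] w 0.0255
shift cm [1.64 0.1  0.21] turn [ 0.12  0.13 -0.03]
```

Request:
servo_tool([
  [0, [0.15, 0.01, 0], [0, 0, 0]],
  [0, [0.15, 0.01, 0], [0, 0, 0]],
  [0, [0.15, 0.01, 0], [0, 0, 0]],
  [0, [0.15, 0.01, 0], [0, 0, 0]],
])

```text
time_s: 11.87
tool_pos: [0.4737, 0.1141, 0.0642]
tool_rot: [179.9, 0.1, -175.8]
force: [1.8, -0.0, -3.0]
grip_width: 0.0256
```

Request:
servo_tool([
  [0, [0.15, 0.01, 0], [0, 0, 0]],
  [0, [0.15, 0.01, 0], [0, 0, 0]],
  [0, [0.15, 0.01, 0], [0, 0, 0]],
])

```text
time_s: 12.12
tool_pos: [0.4688, 0.114, 0.0642]
tool_rot: [179.9, 0.1, -175.8]
force: [1.8, 0.3, -1.4]
grip_width: 0.0256
```

Request:
servo_tool([
  [0, [0.15, 0.01, 0], [0, 0, 0]],
  [0, [0.15, 0.01, 0], [0, 0, 0]],
  [0, [0.15, 0.01, 0], [0, 0, 0]],
])

```text
time_s: 12.37
tool_pos: [0.4647, 0.114, 0.0644]
tool_rot: [179.9, 0.3, -175.8]
force: [4.0, 0.2, -3.6]
grip_width: 0.0258
```

Request:
servo_tool([
  [0, [0.15, 0.01, 0], [0, 0, 0]],
  [0, [0.15, 0.01, 0], [0, 0, 0]],
])

```text
time_s: 12.53
tool_pos: [0.4642, 0.1139, 0.0651]
tool_rot: [179.9, 0.6, -175.9]
force: [6.6, 0.2, -4.5]
grip_width: 0.0256
```

Request:
servo_tool([
  [0, [0.15, 0.01, 0], [0, 0, 0]],
  [0, [0.15, 0.01, 0], [0, 0, 0]],
])

```text
time_s: 12.7
tool_pos: [0.4644, 0.1137, 0.066]
tool_rot: [179.9, 1.0, -176.0]
force: [7.5, 0.2, -4.2]
grip_width: 0.0258
```

Request:
servo_tool([
  [0, [0.13, 0, 0.08], [0, 0.2, 0]],
  [0, [0.13, 0, 0.08], [0, 0.2, 0]],
  [0, [0.13, 0, 0.08], [0, 0.2, 0]],
])

```text
time_s: 12.95
tool_pos: [0.4644, 0.1137, 0.0652]
tool_rot: [179.8, 0.9, -176.1]
force: [4.5, -0.0, -1.9]
grip_width: 0.0256
```

```bash
python3 - <<'E'
from h import *
delta([.464,.114,.062],184.2)
E
```

```text
t 12.95 tcp [0.4644 0.1137 0.0652] rot [ 179.78    0.91 -176.06] F [ 4.5  -0.01 -1.91] M [ 0.05 -0.99 -0.09] w 0.0256
shift cm [0.04 0.03 0.32] turn [ 0.22  0.91 -0.26]
```

Request:
servo_tool([
  [0, [0.18, 0, 0.02], [0, 0.1, 0]],
  [0, [0.18, 0, 0.02], [0, 0.1, 0]],
  [0, [0.18, 0, 0.02], [0, 0.1, 0]],
  [0, [0.18, 0, 0.02], [0, 0.1, 0]],
])

```text
time_s: 13.28
tool_pos: [0.4645, 0.1139, 0.0668]
tool_rot: [179.7, 1.4, -176.2]
force: [7.5, 0.9, -4.7]
grip_width: 0.0259
```

Request:
servo_tool([
  [0, [0.18, 0, 0.04], [0, 0.1, 0]],
  [0, [0.18, 0, 0.04], [0, 0.1, 0]],
  [0, [0.18, 0, 0.04], [0, 0.1, 0]],
  [0, [0.18, 0, 0.04], [0, 0.1, 0]],
])

```text
time_s: 13.62
tool_pos: [0.4646, 0.114, 0.0673]
tool_rot: [179.6, 1.9, -176.2]
force: [8.3, 0.4, -4.0]
grip_width: 0.0254
```

Request:
servo_tool([
  [0, [0.18, 0, 0.04], [0, 0.1, 0]],
  [0, [0.18, 0, 0.04], [0, 0.1, 0]],
  [0, [0.18, 0, 0.04], [0, 0.1, 0]],
  [0, [0.18, 0, 0.04], [0, 0.1, 0]],
])

```text
time_s: 13.95
tool_pos: [0.4646, 0.1142, 0.0679]
tool_rot: [179.5, 2.4, -176.3]
force: [8.3, 0.0, -4.6]
grip_width: 0.0257
```

Request:
servo_tool([
  [0, [0.18, 0, 0.04], [0, 0.1, 0]],
  [0, [0.18, 0, 0.04], [0, 0.1, 0]],
  [0, [0.18, 0, 0.04], [0, 0.1, 0]],
  [0, [0.18, 0, 0.04], [0, 0.1, 0]],
])

```text
time_s: 14.28
tool_pos: [0.4647, 0.1144, 0.0684]
tool_rot: [179.4, 3.0, -176.4]
force: [8.7, 0.3, -3.9]
grip_width: 0.0256
```

```bash
python3 - <<'E'
from h import *
delta([.464,.114,.062],184.2)
c=snap('top','t4.png'); s=snap('side','s4.png')
a=cv2.resize(c['image'][80:200,215:315],(500,600),interpolation=cv2.INTER_CUBIC)
b=cv2.resize(s['image'][125:215,335:385],(300,540),interpolation=cv2.INTER_CUBIC)
b=np.vstack([b,np.zeros((60,300,3),np.uint8)]); cv2.imwrite('pics/j4.png',np.hstack([a,b]))
E
```

```text
t 14.28 tcp [0.4647 0.1144 0.0684] rot [ 179.4     2.95 -176.39] F [ 8.73  0.35 -3.91] M [ 0.02 -1.16 -0.08] w 0.0256
shift cm [ 0.11 -0.04  0.63] turn [ 0.59  2.95 -0.58]
```

View pics/j4.png

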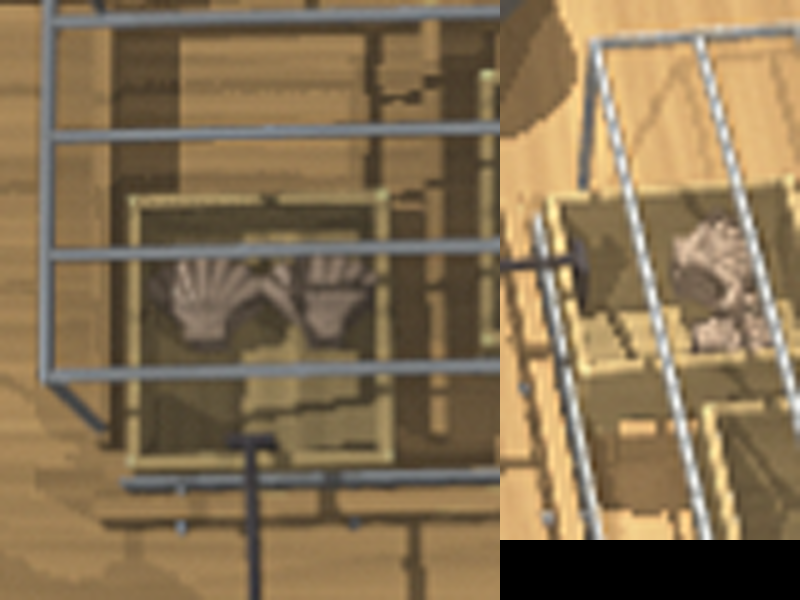

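Request:
servo_tool([
  [0, [-0.4, 0, 0], [0, 0, 0]],
  [0, [-0.5, 0, 0], [0, 0, 0]],
  [0, [0, 0, -0.5], [0, 0, 0]],
  [0, [0, 0, -1], [0, 0, 0]],
  [0, [0, 0, -1], [0, 0, 0]],
  [0, [0, 0, -1], [0, 0, 0]],
  [0, [0, 0, -1], [0.3, 1.5, -0.3]],
  [0, [0, 0, 0], [0.3, 1.4, -0.3]],
  [0, [0, 0, 0], [0, 0, 0]],
  [0, [0, 0, 0], [0, 0, 0]],
  [0, [0, 0, 0], [0, 0, 0]],
])

```text
time_s: 15.3
tool_pos: [0.4664, 0.1141, 0.12]
tool_rot: [180.0, -0.6, -175.7]
force: [0.4, -0.2, -0.4]
grip_width: 0.0259
```

```bash
python3 - <<'E'
from h import *
delta([.43,.112,.11],182.5)
c=snap('top','t5.png'); s=snap('side','s5.png')
a=cv2.resize(c['image'][80:200,215:315],(400,480),interpolation=cv2.INTER_CUBIC)
b=cv2.resize(s['image'][125:221,305:385],(400,480),interpolation=cv2.INTER_CUBIC)
cv2.imwrite('pics/j5.png',np.hstack([a,b]))
E
```

```text
t 15.3 tcp [0.4664 0.1141 0.12  ] rot [ 180.     -0.6  -175.71] F [ 0.37 -0.19 -0.42] M [0.01 0.01 0.02] w 0.0259
shift cm [3.63 0.06 1.04] turn [-0.01 -0.6   1.79]
```

View pics/j5.png

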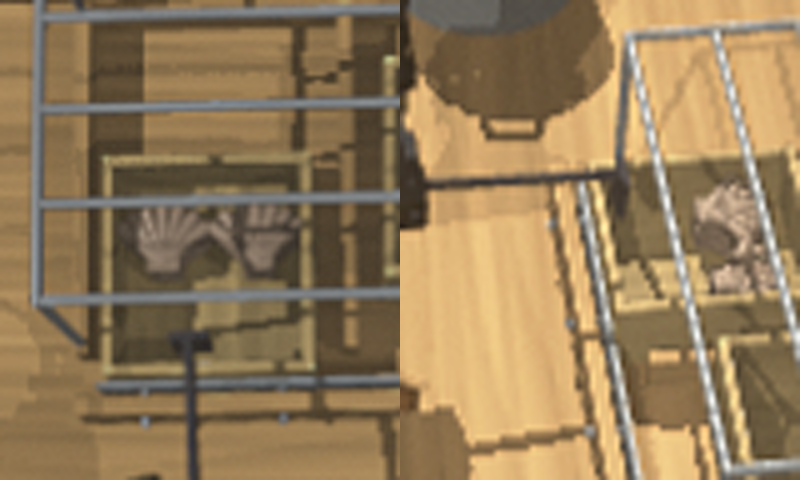

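```bash
python3 - <<'E'
from h import *
t=snap('top');s=snap('side')
A=lambda u,v:(215+u/4,80+v/4)
B=lambda u,v:(305+(u-400)/5,125+v/5)
n=np.cross(ray(s,*B(430,185)),ray(s,*B(600,175)))
def hit(u,v):
    d=ray(t,*A(u,v)); return t['o']+d*(n@(s['o']-t['o']))/(n@d)
p,q=hit(190,350),hit(192,474); print(p,q); d=p-q
print('slope',np.degrees(np.arcsin(d[2]/np.linalg.norm(d))),'yaw',np.degrees(np.arctan2(d[1],d[0])))
print(tri(t,A(190,341),s,B(613,173)))
o=env.get_obs();print(np.round(o['tool_pos'],4),np.round(o['tool_rot'],2))
I=cv2.cvtColor(t['image'],cv2.COLOR_BGR2GRAY)
E
```

```text
[0.64605704 0.12476968 0.12869102] [0.56277195 0.12069336 0.13243705]
slope -2.572262528830842 yaw 2.802060787545621
(array([0.65036977, 0.12457405, 0.13053908]), np.float64(0.0027371005629495382))
[0.466  0.1139 0.1194] [-179.98   -0.66 -175.71]
```

Request:
servo_tool([
  [0, [0.9, 0, 0], [0, -0.3, 0.3]],
  [0, [1.3, 0, 0], [0, -0.9, 0.6]],
  [0, [1.0, 0, 0], [0, -0.9, 0.6]],
  [0, [0, -1.5, 0], [0, -0.9, 1.3]],
  [0, [-0.1, -2.4, -0.1], [0, 0, 1.5]],
  [0, [-0.2, -2.7, -0.1], [0, 0, 1.5]],
  [0, [-0.3, -2.7, 0], [0, 0, 1.5]],
  [0, [-0.3, -2.7, 0], [0, 0, 1.5]],
  [0, [-0.4, -2.7, 0], [0, 0, 1.5]],
  [0, [-0.5, -2.7, 0], [0, 0, 1.5]],
  [0, [-0.6, -2.7, 0], [0, 0, 1.5]],
  [0, [-0.6, -2.7, 0], [0, 0, 1.5]],
  [0, [-0.7, -2.7, 0], [0, 0, 1.5]],
  [0, [-0.8, -2.7, 0], [0, 0, 1.5]],
  [0, [0, 0, 0], [0, 0, 0]],
  [0, [0, 0, 0], [0, 0, 0]],
  [0, [0, 0, 0], [0, 0, 0]],
])

```text
time_s: 16.92
tool_pos: [0.4434, -0.2153, 0.1236]
tool_rot: [179.7, 2.6, 163.9]
force: [-0.7, -0.1, -1.4]
grip_width: 0.0261
```

```bash
cat >> h.py <<'E'
def delta2(pos,rpy):
    o=env.get_obs(); a=R.from_euler('xyz',o['tool_rot'],degrees=True); b=R.from_euler('xyz',rpy,degrees=True)
    print(np.round(o['time_s'],2),np.round(o['tool_pos'],4),np.round(o['tool_rot'],2),np.round(o['force'],2))
    print('shift cm',(a.inv().apply(np.array(pos)-o['tool_pos'])*100).round(2),'turn',np.degrees((a.inv()*b).as_rotvec()).round(2))
E
python3 - <<'E'
from h import *
delta2([.4575,-.2713,.1],[180,2.5,161.5])
E
```

```text
16.92 [ 0.4434 -0.2153  0.1236] [179.74   2.6  163.92] [-0.67 -0.11 -1.41]
shift cm [-2.79 -5.    2.47] turn [0.37 0.09 2.42]
```

Request:
servo_tool([
  [0, [-0.9, -1.7, 0.5], [0.2, 0, 0.8]],
  [0, [-0.9, -1.7, 1.0], [0.2, 0, 0.8]],
  [0, [-0.9, -1.5, 0.9], [0, 0, 0.8]],
  [0, [0, 0, 0], [0, 0, 0]],
  [0, [0, 0, 0], [0, 0, 0]],
  [0, [0, 0, 0], [0, 0, 0]],
  [0, [0, 0, 0], [0, 0, 0]],
])

```text
time_s: 17.5
tool_pos: [0.4561, -0.2675, 0.0997]
tool_rot: [179.8, 2.5, 161.9]
force: [-0.8, 0.2, -1.0]
grip_width: 0.0255
```

```bash
python3 - <<'E'
from h import *
delta2([.4575,-.2713,.03],[180,2.5,161.5])
t=snap('top');s=snap('side')
a=cv2.resize(t['image'][150:290,370:450],(340,595),interpolation=cv2.INTER_CUBIC)
b=cv2.resize(s['image'][220:320,265:385],(456,380),interpolation=cv2.INTER_CUBIC)
cv2.imwrite('pics/j6.png',np.hstack([a,np.vstack([b,np.zeros((215,456,3),np.uint8)])]))
# rod endpoints from a dark-bluish mask in side view, for the slope
E
```

```text
17.5 [ 0.4561 -0.2675  0.0997] [179.79   2.47 161.91] [-0.79  0.21 -1.02]
shift cm [ 0.04 -0.35  6.97] turn [ 0.23 -0.03  0.41]
```

Request:
servo_tool([
  [0, [0, -0.3, 1.5], [0.2, 0, 0.4]],
  [0, [0, 0, 2], [0, 0, 0]],
  [0, [0, 0, 2], [0, 0, 0]],
  [0, [0, 0, 1], [0, 0, 0]],
  [0, [0, 0, 0], [0, 0, 0]],
  [0, [0, 0, 0], [0, 0, 0]],
  [0, [0, 0, 0], [0, 0, 0]],
])

```text
time_s: 18.18
tool_pos: [0.4624, -0.267, 0.0366]
tool_rot: [179.7, 2.9, 161.9]
force: [0.2, 0.5, -1.9]
grip_width: 0.0255
```

```bash
python3 - <<'E'
from h import *
delta2([.4575,-.2713,.0138],[180,2.5,161.5])
E
```

```text
18.18 [ 0.4624 -0.267   0.0366] [179.66   2.92 161.94] [ 0.21  0.47 -1.94]
shift cm [ 0.45 -0.58  2.26] turn [0.37 0.42 0.44]
```

Request:
servo_tool([
  [0, [0.4, -0.5, 0.5], [0.3, 0.4, 0.4]],
  [0, [0.1, -0.1, 0.5], [0.1, 0.1, 0.1]],
  [0, [0, 0, 0.4], [0, 0, 0]],
  [0, [0, 0, 0.3], [0, 0, 0]],
  [0, [0, 0, 0], [0, 0, 0]],
  [0, [0, 0, 0], [0, 0, 0]],
])

```text
time_s: 18.68
tool_pos: [0.4582, -0.2727, 0.0209]
tool_rot: [-180.0, 2.7, 161.4]
force: [0.2, -0.6, -2.0]
grip_width: 0.0258
```

```bash
python3 - <<'E'
from h import *
delta2([.4575,-.2713,.0138],[180,2.5,161.5])
E
```

```text
18.68 [ 0.4582 -0.2727  0.0209] [-179.98    2.7   161.4 ] [ 0.22 -0.63 -1.96]
shift cm [0.15 0.11 0.7 ] turn [-0.02  0.2  -0.1 ]
```

Request:
servo_tool([
  [0, [0.1, 0.1, 0.3], [0, 0.2, 0]],
  [0, [0, 0, 0.2], [0, 0, 0]],
  [0, [0, 0, 0], [0, 0, 0]],
  [0, [0, 0, 0], [0, 0, 0]],
])

```text
time_s: 19.02
tool_pos: [0.4585, -0.2719, 0.0161]
tool_rot: [-180.0, 2.6, 161.4]
force: [-1.3, 1.4, 1.0]
grip_width: 0.0253
```

Request:
servo_tool([
  [0, [0, 0, 0.15], [0, 0, 0]],
  [0, [0, 0, 0], [0, 0, 0]],
  [0, [0, 0, 0], [0, 0, 0]],
])

```text
time_s: 19.27
tool_pos: [0.4588, -0.2721, 0.0158]
tool_rot: [180.0, 2.6, 161.4]
force: [0.7, -0.7, -1.8]
grip_width: 0.0257
```

Request:
servo_tool([
  [0, [0, 0, 0.15], [0, 0, 0]],
  [0, [0, 0, 0], [0, 0, 0]],
  [0, [0, 0, 0], [0, 0, 0]],
])

```text
time_s: 19.52
tool_pos: [0.4592, -0.2723, 0.0155]
tool_rot: [179.9, 2.6, 161.4]
force: [0.3, 0.3, -0.6]
grip_width: 0.0259
```

Request:
servo_tool([
  [0, [0, 0, 0.15], [0, 0, 0]],
  [0, [0, 0, 0.15], [0, 0, 0]],
])

```text
time_s: 19.68
tool_pos: [0.4592, -0.2724, 0.0151]
tool_rot: [179.7, 2.5, 161.4]
force: [-9.4, 5.1, 24.0]
grip_width: 0.0257
```

```bash
python3 - <<'E'
from h import *
delta2([.4575,-.2713,.0138],[180,2.5,161.5])
print(env.get_obs()['wrist_torque'])
E
```

```text
19.68 [ 0.4592 -0.2724  0.0151] [179.74   2.5  161.38] [-9.35  5.15 24.  ]
shift cm [0.21 0.05 0.12] turn [ 0.25 -0.   -0.12]
[ 0.85167366  1.52520498 -0.00975461]
```

Request:
servo_tool([
  [0, [0, 0, 0], [0, 0, 0]],
  [0, [0, 0, 0], [0, 0, 0]],
  [0.36, [0, 0, 0], [0, 0, 0]],
  [0.42, [0, 0, 0], [0, 0, 0]],
  [0.6, [0, 0, 0], [0, 0, 0]],
  [0.8, [0, 0, 0], [0, 0, 0]],
  [0.8, [0, 0, 0], [0, 0, 0]],
  [0.8, [0, 0, 0], [0, 0, 0]],
  [0.8, [0, 0, 0], [0, 0, 0]],
])

```text
time_s: 20.43
tool_pos: [0.4597, -0.2724, 0.0147]
tool_rot: [179.8, 2.5, 161.4]
force: [0.4, 0.4, 0.1]
grip_width: 0.0618
```

Request:
servo_tool([
  [0.8, [0, 0, -1], [0, 0, 0]],
  [0.8, [0, 0, -2], [0, 0, 0]],
  [0.8, [0, 0, -3], [0, 0, 0]],
  [0.8, [0, 0, -4], [0, 0, 0]],
  [0.8, [2, 0, -4], [0, 0, 0]],
  [0.8, [3, -2, -3], [0, 0, 0]],
  [0.8, [3, -3, 0], [0, 0, 0]],
  [0.8, [0, -3, 0], [0, 0, 0]],
  [0.8, [0, -3, 0], [0, 0, 0]],
  [0.8, [0, -3, 0], [0, 0, 0]],
  [0.8, [0, -2, 0], [0, 0, 0]],
  [0.8, [0, 0, 0], [0, 0, 0]],
  [0.8, [0, 0, 0], [0, 0, 0]],
  [0.8, [0, 0, 0], [0, 0, 0]],
])

```text
time_s: 21.6
tool_pos: [0.3245, -0.4034, 0.1908]
tool_rot: [179.4, 3.4, 161.1]
force: [0.3, 0.6, 0.2]
grip_width: 0.0695
```

```bash
python3 - <<'E'
from h import *
o=env.get_obs();print(o['time_s'],np.round(o['tool_pos'],3),np.round(o['qpos'],1))
t=snap('top');s=snap('side')
a=cv2.resize(t['image'][75:285,215:450],(470,420),interpolation=cv2.INTER_CUBIC)
b=cv2.resize(s['image'][245:330,260:390],(325,212),interpolation=cv2.INTER_CUBIC)
d=cv2.resize(s['image'][125:205,335:455],(325,208),interpolation=cv2.INTER_CUBIC)
cv2.imwrite('pics/j7.png',np.hstack([a,np.vstack([b,d])]))
E
```

```text
21.6 [ 0.325 -0.403  0.191] [-14.9  -0.4  65.6 108.1  -2.1  69.4 122.5]
```

View pics/j7.png

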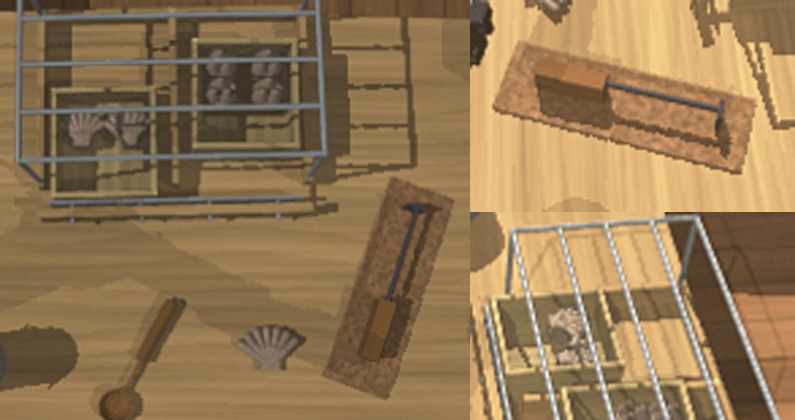

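```bash
python3 -c "
from cell import env
print(env.sign_off())"
```

```text
the job is handed in; nothing more can be done
None
```

I drew the shell crate forward with the hook until it stood against the stop bar. The hook is back on the mat and the job was handed in at about 22 s.

- **Drag and press:** The crate dragged at about 2–4 N. It was then held on the bar for about 1.9 s at roughly 4.5–9 N. No reading in the pull passed 9 N.
- **Crate at rest:** In the picture taken after unhooking, the gap between the crate's front edge and the bar was about equal at both ends (15.0 and 15.3 px in a 4x crop). So the crate stands square, as far as that picture can show.
- **Bystanders:** In the last picture the tulip crate, spoon and loose shell are where they were. I did not recheck the pot, jar, bowl and loose tulip mold after the last move.
- **Hook on the mat:** In the last picture it stands on its base, in line with the mat, at its old place as nearly as I can tell.

Three things went less cleanly:

- **Tilt during the press:** The tool pitched up about 3° while the hook stayed level and turned in the grip. I allowed for this when setting it down.
- **Set-down force:** The wrist force peaked at 24 N for a moment as the hook pressed on the mat. I let it relax before opening the fingers.
- **Hook angle in the grip:** The top camera put the hook's yaw about 1.5° off the tool's. I split the difference when placing it.

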